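# Hold a reading lens at focal height over a tin

### The arm

A 7-joint arm with a two-finger parallel gripper is mounted at the origin on a cart in front of the work surface, level with it; the furniture and walls round the work are solid. World frame = base frame: x ahead of the robot, y to its left, z up, the work surface at z = 0. Lengths are in m, angles in rad, forces in N, time in s.
With the tool pointing down it reaches from about 0.425 to 0.95 m from the base axis. Payload 16.7 kg.
Tool frame: the origin (TCP) lies midway between the tips of the shut fingers; the grasp point (between the pads) lies env.tcp_to_grasp behind it (env.tcp_to_grasp is the distance from the TCP to the grasp point, in m); z points along the fingers, y is the line along which they close (so a half turn about z gives the same grasp; the last joint's range is limited). The gripper opens to 94 mm and grips with 3 to 60 N. Pads are 16 mm wide; open, the fingers measure 119 mm over their backs; the gripper's body (75 mm by 177 mm) begins 78 mm behind the grasp point.
Start: joints at [-1.385, 0.426, 0.074, 1.606, -0.034, 1.111, -0.067], TCP at [0.222, 0.637, 0.176] pointing down, gripper open.
Joint ranges: [-2.85, 2.85], [-0.5, 2.14], [-1.23, 1.37], [0.21, 2.46], [-1.02, 4.16], [0.16, 2.05], [-2.73, 2.73]. Speed limits (rad/s): [1.89, 1.89, 2.39, 2.39, 3.01, 3.01, 3.01].

### API

Orientations are given as a unit quaternion [x, y, z, w].
In Python, from station import monitor, vision, job, finder, env gives the robot as it stands. The module is installed in compiled form; this text tells all that it offers.
- The arm moves only by the tool drive_tool, never from a script. Its argument "moves" is a list of rows, each an object with "dr": the turn, a rotation vector about the tool's x, y, z in degrees, a list of three; "xyz": the shift along the tool's x, y, z in m, a list of three; "grip": the opening in per cent of the stroke, from 0 (shut) to 100 (fully open). A call has 1 to 10 rows; each row is the pose to reach, as a shift and turn from the pose commanded when the call began, along the tool's axes at that moment; what a row does not reach only later rows make up. A row lasts 1/10 s, in which the tool goes at most 50 mm and 8.59 degrees, less where a joint would pass 70% of its speed; a pose out of reach is approached as far as the arm can. A call with a gripper value outside its range is refused whole. The fingers move at their own pace and stop on an object; "newtons" is the grip in N (left out, the last holds). Time passes only in rows, so rows that repeat a pose let the fingers close. It gives the time, the measured TCP pose, the force, the opening and the grip force at its end, in the units of the state.
- monitor.observe(): the state, without advancing time (a new reading comes with each control period).
- vision.grab_frame(name): name is "scene" or "side" or "wrist"; returns the picture (420x560x3 uint8, red, green, blue); there is no depth.
- vision.camera_params(name): a dict with "vertical_fov" (degrees; the focal length in pixels is half the picture's height over the tangent of half this angle, whatever the lens; pixels are square), "cx", "cy" (the principal point, pixels), "eye" and "attitude" of the camera in the world. Camera axes: x right, y up, looking along -z (the intrinsics and any distortion apply to the point x, -y, -z); pixel columns grow to the right and rows downward; lengths in m; the calibration is good to about 2 mm. A picture is of the moment at which its call begins: read the wrist's pose just before it. camera_params takes no time and is no camera call; for the wrist camera it gives the pose at the moment of the call.
- job.job_done(): hands the job in; it is judged then, once.
Trained networks look in the newest picture that a camera, given by its name, has taken for a name from the list of things; names that differ only in an ending like _2 or _b are one class to them, and where a whole thing is asked for, a point or a joint stands for the part that bears it (a point fixed in the world has none). Each returns a list of dicts, best first, with "conf" (0 to 1); they miss things now and then, are a little off and sometimes report something else, mostly with a low value. They report only what shows in the picture. A call takes as long as a camera call. They do not tell look-alikes from the thing itself.
- finder.cut_out(camera, target): "region" (420x560 bool, what is visible of it) and "xy" ([column, row] in pixels, amid what is visible of it).
The state is a dict: "time_s": time; "q": joint angles; "qd": joint speeds; "tau": joint torques, N m; "ee_pos": TCP position; "orientation": TCP orientation; "wrist_force": force on the tool from outside, world axes, zero at the start; "torque": the same for the moment, N m; "finger_gap": finger opening in m; "finger_force": force on a finger pad.
Only numpy, scipy, OpenCV 4.12 (cv2) and the standard library are available. Lean on these libraries where they do the work, as an engineer would, in place of code of your own. Each camera call takes 0.05 s, during which the arm holds its last target. There are 200 camera calls.

### The job

Pull the reading lens out from under the roof of its wooden holder and hold it level over the middle of the sardine tin, with the glass at the height that the red pointer on the gauge stand shows, so that the lid could be read through it. Leave the tin, the pointer and the other things on the table as they are. The program finishes while the gripper still holds the lens there: do not put it down or rest it on anything.

Things in the scene. Friction and masses are not known exactly. Their poses are not given: they have to be found in the camera images.
- lens: Reading lens lying level, handle out of the holder's mouth. Steel rim 71 mm across, 10 thick, clear glass; neck 8 thick; black handle 14 x 14 mm, flat sides, 48 to 150 mm from lens centre, cap to 153. Origin: centre of the glass, mid thickness; handle along its -x; z up. About 90 g, centre of mass about 26 mm along -x. At first the origin is 33 mm above the table, the handle's underside 26 mm.
- dock: Fixed wooden lens holder 91 x 98 x 52 mm; origin at its underside, below the stored lens (which starts 0 to 5 mm nearer the mouth). Mouth faces -x, block's front at x=-46. Floor 28 mm up, side walls 78 apart; dark roof from x=-21 to +46, underside 46 mm and top 52 mm up. The lens comes out only by sliding level toward -x and clears the roof once its centre is past x=-57 mm.
- gauge: Fixed focus gauge: dark round steel foot 64 mm across, 13 mm high, with an upright steel post 8 mm thick, 169 mm tall in all. Origin at the underside on the post's axis, z up. It stands 110 to 130 mm beyond the tin as seen from the robot; its -x axis points roughly to the tin and the robot.
- focus_mark (a point): Tip (mid thickness) of the level red pointer, 41 mm long from the post's axis, 7 wide, 5 thick, on the red collar of the gauge's post, pointing along the gauge's -x toward the tin. Its height, 70 to 130 mm above the table, is the focal height for the middle of the glass. The collar sits by friction (about 3 N) and must not be shifted.
- tin: Closed flat white-sided sardine tin with a turquoise picture lid, 63 x 105 mm and 26 mm high, loose on the table, any yaw. Origin at the centre of its underside; the lens goes over this point.
- mug: Purple mug, 90 x 119 x 95 mm, bystander; origin at the centre of the underside.
- spectacles: Brown-framed spectacles, arms open, 141 x 142 x 42 mm, bystander; origin at the centre of the underside.
- tumbler: Clear glass tumbler, 77 mm across, 99 mm high, bystander; origin at the centre of the underside.
There are look-alikes about, which are no part of the job. There is more than one size of the dock; the one meant has the size given above.

How it is judged:
By the outcome, as a careful person would: the job done as asked, in the order asked, and still so for the second after the job is handed in, while the arm keeps its last pose, push and grip.
It also fails if it takes over 46 s, if anything falls off the work surface, if the arm or the gripper's body presses on something with over 40 N, if the wrist force passes 120 N, or if a joint passes its speed limit or range.

## Working session

There is one attempt and no reset: what is moved stays moved. The work goes in short steps, Python scripts to look and compute and a tool call to move; the robot and the scene stay as the last step left them, time stands still between calls to the robot, and variables do not carry over. Pictures are saved under pics/ and viewed, at most 12 in all, crops included, and the job is handed in when it is done.

Besides the shell and the picture viewer there is one more tool, called after "Request:" by a JSON object that holds its "fn" and its "kwargs", one argument or row to a line. drive_tool: Moves the arm, as the interface text tells. Its arguments: {"type":"object","properties":{"moves":{"type":"array"},"newtons":{"type":"number"}},"required":["moves"]}

```bash
mkdir -p pics
cat > h.py <<'E'
from station import monitor, vision, job, finder, env
import numpy as np, cv2
from scipy.spatial.transform import Rotation as R
def save(n,img): cv2.imwrite('pics/'+n,np.ascontiguousarray(img[:,:,::-1]))
def cam(n):
    p=vision.camera_params(n); f=210/np.tan(np.radians(p['vertical_fov'])/2)
    return p,f
E
python3 - <<'E'
from h import *
for n in('scene','side','wrist'):
    print(n,vision.camera_params(n))
    im=vision.grab_frame(n); save(n+'0.png',im)
    for t in('lens','dock','gauge','focus_mark','tin','mug','spectacles','tumbler'):
        try: print(t,[(round(d['conf'],2),np.round(d['xy']).tolist(),int(d['region'].sum())) for d in finder.cut_out(n,t)])
        except Exception as e: print(t,e)
print(env.tcp_to_grasp, monitor.observe())
E
```

```text
scene {'vertical_fov': 57.30040872710499, 'cx': 279.3405819341198, 'cy': 208.80431011757244, 'eye': array([ 0.06259627, -0.52519288,  0.45856756]), 'attitude': array([ 0.48927987, -0.16948737, -0.28239618,  0.80754668])}
lens [(0.87, [237.0, 202.0], 341)]
dock [(0.96, [222.0, 192.0], 1090), (0.89, [310.0, 224.0], 866)]
gauge [(0.72, [397.0, 255.0], 969)]
focus_mark [(0.62, [395.0, 217.0], 144)]
tin [(0.76, [345.0, 275.0], 1474)]
mug [(0.59, [316.0, 185.0], 1401)]
spectacles [(0.84, [264.0, 330.0], 315)]
tumbler [(0.65, [277.0, 166.0], 823)]
side {'vertical_fov': 42.59115831656015, 'cx': 278.69762957567286, 'cy': 214.4195415552769, 'eye': array([ 0.37047976, -0.93291678,  0.48445916]), 'attitude': array([ 0.54910881, -0.05103051, -0.06292131,  0.83181507])}
lens [(0.75, [254.0, 196.0], 309)]
dock [(0.95, [249.0, 198.0], 1086), (0.93, [308.0, 237.0], 1042)]
gauge [(0.98, [354.0, 245.0], 794)]
focus_mark [(0.75, [356.0, 237.0], 178)]
tin [(0.72, [345.0, 197.0], 1755), (0.57, [288.0, 286.0], 1763)]
mug [(0.94, [344.0, 199.0], 1716)]
spectacles [(0.97, [184.0, 301.0], 305)]
tumbler [(0.97
[... 356 characters left out ...]
_s': 1.35, 'q': array([-1.38447841,  0.42608111,  0.07392435,  1.60600447, -0.0341185 ,
        1.11078492, -0.06709428]), 'qd': array([-0.00016275, -0.00024974, -0.00214211,  0.0018241 ,  0.00051669,
        0.00087434, -0.00054721]), 'tau': array([ 8.00780836e-04, -9.35531759e+01,  3.66298333e+00, -4.54561079e+01,
       -4.91467444e-02,  1.29499959e-02,  5.55068618e-05]), 'ee_pos': array([0.22245455, 0.63725489, 0.17557815]), 'orientation': array([ 1.67161815e-01,  9.85929474e-01, -7.16513342e-06, -2.08738301e-05]), 'wrist_force': array([-0.13161881, -0.5891187 , -0.19831563]), 'torque': array([-0.00256935,  0.00783935,  0.02964191]), 'finger_force': 0.0, 'finger_gap': 0.0941921513728342}
```

View pics/scene0.png

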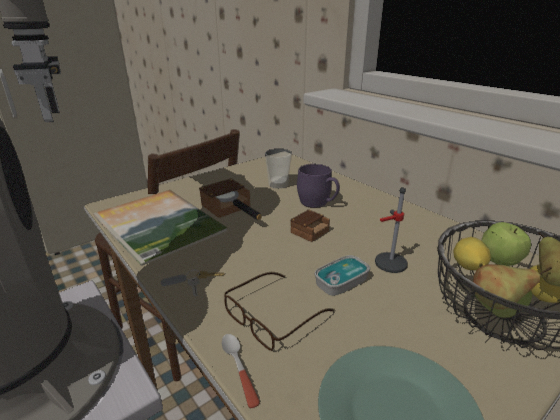

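View pics/side0.png

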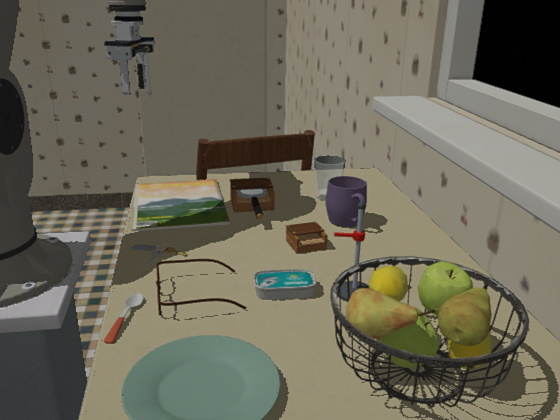

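```bash
cat >> h.py <<'E'
def ray(n,uv,p=None):
    p=p or vision.camera_params(n); f=210/np.tan(np.radians(p['vertical_fov'])/2)
    d=np.array([(uv[0]-p['cx'])/f,-(uv[1]-p['cy'])/f,-1.]); d=R.from_quat(p['attitude']).apply(d)
    return np.array(p['eye']),d/np.linalg.norm(d)
def onz(n,uv,z,p=None):
    o,d=ray(n,uv,p); return o+d*(z-o[2])/d[2]
def tri(rs):
    A=np.zeros((3,3));b=np.zeros(3)
    for o,d in rs: M=np.eye(3)-np.outer(d,d);A+=M;b+=M@o
    x=np.linalg.solve(A,b); return x,[float(np.linalg.norm((np.eye(3)-np.outer(d,d))@(x-o))) for o,d in rs]
def proj(p,X):
    f=210/np.tan(np.radians(p['vertical_fov'])/2)
    c=R.from_quat(p['attitude']).inv().apply(np.atleast_2d(X)-p['eye'])
    return np.c_[p['cx']-f*c[:,0]/c[:,2],p['cy']+f*c[:,1]/c[:,2]]
E
python3 - <<'E'
from h import *
out=[]
for n,cs in(('scene',((185,165),(340,180))),('side',((205,165),(300,190)))):
    im=cv2.imread(f'pics/{n}0.png')
    for x,y in cs: 
        w,h=(100,75)
        if n=='scene' and x==340 or n=='side' and x==300: h=112; w=100
        c=cv2.resize(im[y:y+h,x:x+w],None,fx=4 if h==75 else 300/112,fy=4 if h==75 else 300/112,interpolation=cv2.INTER_CUBIC)
        o=np.zeros((300,400,3),np.uint8); o[:c.shape[0],:c.shape[1]]=c[:300,:400]; out.append(o)
cv2.imwrite('pics/c.png',np.vstack([np.hstack(out[:2]),np.hstack(out[2:])]))
for nm,z in(('tin',.02),('lens',.033),('dock',.035),('gauge',0),('mug',.045),('tumbler',.05),('spectacles',.01)):
    for n in('scene','side'):
        for d in finder.cut_out(n,nm): print(nm,n,np.round(onz(n,d['xy'],z),3)[:2],round(d['conf'],2))
E
```

```text
tin scene [ 0.513 -0.151] 0.76
tin side [0.728 0.229] 0.72
tin side [ 0.519 -0.162] 0.57
lens scene [0.507 0.205] 0.87
lens side [0.509 0.229] 0.75
dock scene [0.51  0.278] 0.96
dock scene [0.573 0.011] 0.89
dock side [0.495 0.212] 0.95
dock side [ 0.585 -0.009] 0.93
gauge scene [ 0.669 -0.156] 0.72
gauge side [0.688 0.012] 0.98
mug scene [0.714 0.14 ] 0.59
mug side [0.703 0.153] 0.94
tumbler scene [0.708 0.301] 0.65
tumbler side [0.705 0.342] 0.97
spectacles scene [ 0.321 -0.159] 0.84
spectacles side [ 0.347 -0.168] 0.97
```

View pics/c.png

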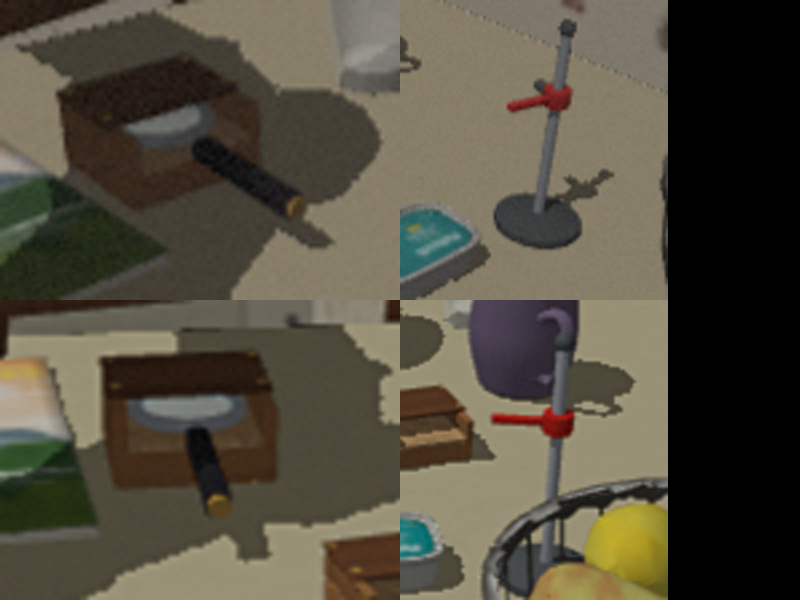

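Run:
```python
from h import *
for nm,a,b in(('cap',(258.7,216.2),(259.2,216.2)),('hstart',(236.2,202.5),(254.5,198.7)),('tip',(380.7,219.6),(334.7,234.4)),('collar',(399,216.6),(359,235.9)),('top',(402.7,188.2),(362,203.8))):
    x,e=tri([ray('scene',a),ray('side',b)]); print(nm,np.round(x,4),np.round(e,4))
print(onz('scene',(391.5,261.4),.013))
import scipy.optimize as so
p={n:vision.camera_params(n) for n in('scene','side')}
m={}
for n in p:
    d=finder.cut_out(n,'tin'); d=[k for k in d if abs(k['xy'][1]-(275 if n=='scene' else 286))<15][0]; m[n]=d['region']
def hull(n,v):
    c,s=np.cos(v[2]),np.sin(v[2])
    X=[]
    for cx,cy in((1,1),(1,-1),(-1,1),(-1,-1)):
        for a in np.linspace(0,2*np.pi,16):
            x,y=cx*.0375+.015*np.cos(a),cy*.0165+.015*np.sin(a)
            for z in(0,.026): X.append((v[0]+c*x-s*y,v[1]+s*x+c*y,z))
    h=cv2.convexHull(proj(p[n],np.array(X)).astype(np.float32))
    return h
def cost(v):
    t=0
    for n in p:
        o=np.zeros((420*4,560*4),np.uint8); cv2.fillConvexPoly(o,np.int32(np.round(hull(n,v)*4+1.5)),1)
        M=cv2.resize(m[n].astype(np.uint8),None,fx=4,fy=4,interpolation=0)
        t+=1-(o&M).sum()/(o|M).sum()
    return t
best=min((so.minimize(cost,(.516,-.156,y),method='Nelder-Mead',options=dict(initial_simplex=np.array([(.516,-.156,y),(.526,-.156,y),(.516,-.146,y),(.516,-.156,y+.3)]))) for y in np.arange(0,3.1,.5)),key=lambda r:r.fun)
print(best.x,best.fun)
```

```text
cap [0.5062 0.1115 0.0327] [0.0012 0.0012]
hstart [0.507  0.2075 0.0328] [0.0012 0.0012]
tip [ 0.5974 -0.1534  0.1079] [0.0009 0.0009]
collar [ 0.6346 -0.1669  0.1083] [0. 0.]
top [ 0.6364 -0.1641  0.1647] [0.0009 0.0009]
[ 0.62463173 -0.1726006   0.013     ]
[ 0.51727388 -0.13831416 -0.00931525] 0.24823448607359977
```

Request:
{"fn": "drive_tool", "kwargs": {
  "moves": [
    {"dr": [0, 0, 2], "xyz": [-0.01, -0.01, -0.02], "grip": 100},
    {"dr": [0, 0, 7], "xyz": [-0.035, -0.03, -0.04], "grip": 100},
    {"dr": [0, 0, 14], "xyz": [-0.07, -0.06, -0.05], "grip": 100},
    {"dr": [0, 0, 21], "xyz": [-0.105, -0.09, -0.05], "grip": 100},
    {"dr": [0, 0, 28], "xyz": [-0.14, -0.125, -0.05], "grip": 100},
    {"dr": [0, 0, 35], "xyz": [-0.175, -0.16, -0.05], "grip": 100},
    {"dr": [0, 0, 42], "xyz": [-0.21, -0.19, -0.05], "grip": 100},
    {"dr": [0, 0, 49], "xyz": [-0.245, -0.22, -0.05], "grip": 100},
    {"dr": [0, 0, 54], "xyz": [-0.27, -0.245, -0.05], "grip": 100},
    {"dr": [0, 0, 56], "xyz": [-0.28, -0.255, -0.05], "grip": 100}
  ]
}}

```text
time_s: 3.15
ee_pos: [0.4043, 0.3011, 0.226]
orientation: [0.613, 0.79, 0.0, 0.0]
wrist_force: [0.3, 0.4, 0.2]
finger_gap: 0.0942
finger_force: 0.0
```

Request:
{"fn": "drive_tool", "kwargs": {
  "moves": [
    {"dr": [0, 0, 2], "xyz": [-0.02, 0.005, 0], "grip": 100},
    {"dr": [0, 0, 4.4], "xyz": [-0.05, 0.015, 0], "grip": 100},
    {"dr": [0, 0, 7], "xyz": [-0.09, 0.025, 0], "grip": 100},
    {"dr": [0, 0, 10], "xyz": [-0.13, 0.035, 0], "grip": 100},
    {"dr": [0, 0, 12.4], "xyz": [-0.165, 0.045, 0], "grip": 100},
    {"dr": [0, 0, 13.4], "xyz": [-0.19, 0.05, 0], "grip": 100},
    {"dr": [0, 0, 14.4], "xyz": [-0.2, 0.055, 0], "grip": 100},
    {"dr": [0, 0, 14.4], "xyz": [-0.2, 0.055, 0], "grip": 100}
  ]
}}

```text
time_s: 3.95
ee_pos: [0.5075, 0.1245, 0.2255]
orientation: [0.705, 0.709, -0.0, 0.0]
wrist_force: [0.3, 0.5, -0.1]
finger_gap: 0.0943
finger_force: 0.0
```

Run:
```python
from h import *
p=vision.camera_params('wrist'); im=vision.grab_frame('wrist'); save('w1.png',im)
s=monitor.observe(); print(s['ee_pos'],s['orientation'],p)
print(np.round(proj(p,[[.507,.26,.033],[.5062,.1115,.033],[.507,.2075,.033],[.517,-.145,.026]])))
for t in('lens','dock','tin'): print(t,[(round(d['conf'],2),np.round(d['xy']).tolist(),int(d['region'].sum())) for d in finder.cut_out('wrist',t)])
```

```text
[0.50686754 0.12561896 0.2253924 ] [ 7.04647213e-01  7.09557797e-01 -1.92368328e-04 -3.54442679e-05] {'vertical_fov': 67.86484569642182, 'cx': 288.1984045537829, 'cy': 212.55253044100033, 'eye': array([0.50646133, 0.2061583 , 0.43500294]), 'attitude': array([-1.40940323e-01, -5.19760180e-04,  2.83421410e-03,  9.90013900e-01])}
[[289.  75.]
 [288. 196.]
 [289. 121.]
 [294. 354.]]
lens [(0.62, [288.0, 132.0], 1510)]
dock [(0.85, [286.0, 63.0], 7147), (0.57, [341.0, 246.0], 2046)]
tin [(0.67, [287.0, 333.0], 338)]
```

View pics/w1.png

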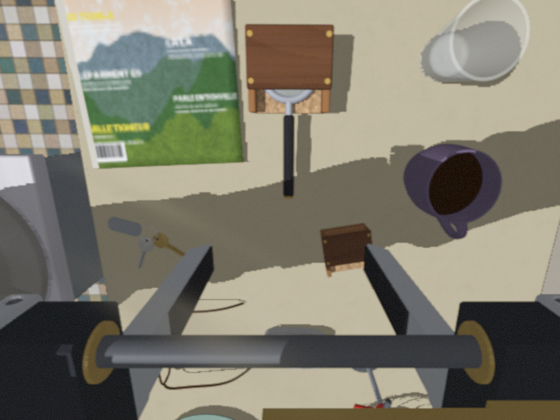

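Run:
```python
from h import *
p=vision.camera_params('wrist'); im=cv2.imread('pics/w1.png').astype(int)
P=[]
for r in range(122,192,5):
    row=im[r,270:310].sum(1); c=np.where(row<150)[0]+270; 
    if len(c): P.append(onz('wrist',(c.mean(),r),.038,p)[:2]); 
P=np.array(P); k=np.polyfit(P[:,1],P[:,0],1); print('axis x=',k, 'deg',np.degrees(np.arctan(k[0])),P[[0,-1]])
for uv,z in(((288.5,197),.033),((290,115.5),.040),((247,25),.052),((333,25),.052),((331.5,90),.052),((247,89),.052)): print(uv,np.round(onz('wrist',uv,z,p),4))
# basket rim
for n,L in(('scene',[(438,240),(455,300),(520,340),(470,218)]),('side',[(331,300),(420,262),(523,310)])):
    for uv in L: print(n,uv,np.round(onz(n,uv,.09),3))
```

```text
axis x= [0.00361078 0.50517279] deg 0.20688136154254433 [[0.50552928 0.20794383]
 [0.50548649 0.12719079]]
(288.5, 197) [0.5063 0.1127 0.033 ]
(290, 115.5) [0.5071 0.2155 0.04  ]
(247, 25) [0.4592 0.3088 0.052 ]
(333, 25) [0.5527 0.3098 0.052 ]
(331.5, 90) [0.5543 0.2437 0.052 ]
(247, 89) [0.4574 0.2438 0.052 ]
scene (438, 240) [ 0.646 -0.245  0.09 ]
scene (455, 300) [ 0.521 -0.348  0.09 ]
scene (520, 340) [ 0.514 -0.438  0.09 ]
scene (470, 218) [ 0.769 -0.239  0.09 ]
side (331, 300) [ 0.549 -0.323  0.09 ]
side (420, 262) [ 0.714 -0.234  0.09 ]
side (523, 310) [ 0.797 -0.382  0.09 ]
```

Request:
{"fn": "drive_tool", "kwargs": {
  "moves": [
    {"dr": [0, 0, 0.4], "xyz": [0.01, 0, 0.01], "grip": 60},
    {"dr": [0, 0, 0.4], "xyz": [0.03, 0, 0.03], "grip": 60},
    {"dr": [0, 0, 0.4], "xyz": [0.05, -0.001, 0.06], "grip": 60},
    {"dr": [0, 0, 0.4], "xyz": [0.0594, -0.001, 0.09], "grip": 60},
    {"dr": [0, 0, 0.4], "xyz": [0.0594, -0.001, 0.12], "grip": 60},
    {"dr": [0, 0, 0.4], "xyz": [0.0594, -0.001, 0.15], "grip": 60},
    {"dr": [0, 0, 0.4], "xyz": [0.0594, -0.001, 0.18], "grip": 60},
    {"dr": [0, 0, 0.4], "xyz": [0.0594, -0.001, 0.2], "grip": 60},
    {"dr": [0, 0, 0.4], "xyz": [0.0594, -0.001, 0.211], "grip": 60},
    {"dr": [0, 0, 0.4], "xyz": [0.0594, -0.001, 0.211], "grip": 60}
  ]
}}

```text
time_s: 5.15
ee_pos: [0.5043, 0.1845, 0.0131]
orientation: [0.707, 0.707, -0.001, -0.0]
wrist_force: [0.1, 0.2, 0.7]
finger_gap: 0.0563
finger_force: 0.0
```

Run:
```python
from h import *
im=vision.grab_frame('wrist'); s=monitor.observe(); print(s['ee_pos'],s['orientation'],s['wrist_force'],s['finger_gap'])
save('w2.png',im)
```

```text
[0.50509395 0.18459184 0.01425453] [ 7.07230076e-01  7.06983288e-01 -4.88504373e-04 -1.05009606e-04] [ 0.46483066 -0.07589819  0.10566414] 0.056696916374770555
```

View pics/w2.png

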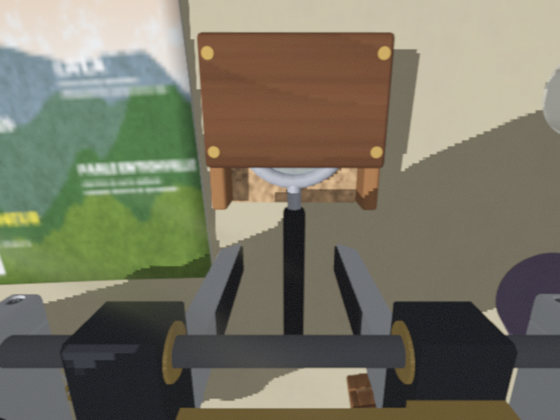

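Request:
{"fn": "drive_tool", "kwargs": {
  "moves": [
    {"dr": [0, 0, 0], "xyz": [0, 0.0005, 0], "grip": 40},
    {"dr": [0, 0, 0], "xyz": [0, 0.0005, 0], "grip": 20},
    {"dr": [0, 0, 0], "xyz": [0, 0.0005, 0], "grip": 0},
    {"dr": [0, 0, 0], "xyz": [0, 0.0005, 0], "grip": 0},
    {"dr": [0, 0, 0], "xyz": [0, 0.0005, 0], "grip": 0},
    {"dr": [0, 0, 0], "xyz": [0, 0.0005, 0], "grip": 0},
    {"dr": [0, 0, 0], "xyz": [0, 0.0005, 0], "grip": 0}
  ],
  "newtons": 35
}}

```text
time_s: 5.9
ee_pos: [0.506, 0.1842, 0.0146]
orientation: [0.707, 0.707, 0.0, -0.0]
wrist_force: [-0.1, 0.3, 0.1]
finger_gap: 0.0041
finger_force: 0.0
```

Run:
```python
from h import *
p=vision.camera_params('wrist');im=vision.grab_frame('wrist'); s=monitor.observe(); print(s['ee_pos'],s['orientation'],s['wrist_force'],s['finger_gap'],s['finger_force'])
save('w3.png',im); print(onz('wrist',(294,208),.040,p))
```

```text
[0.50600525 0.18420217 0.01458211] [ 7.07384594e-01  7.06828858e-01 -3.54277483e-05  1.73076057e-06] [-0.14378362  0.38977716  0.17790047] 0.0013206062428796185 0.0
[0.50901084 0.21528122 0.04      ]
```

View pics/w3.png

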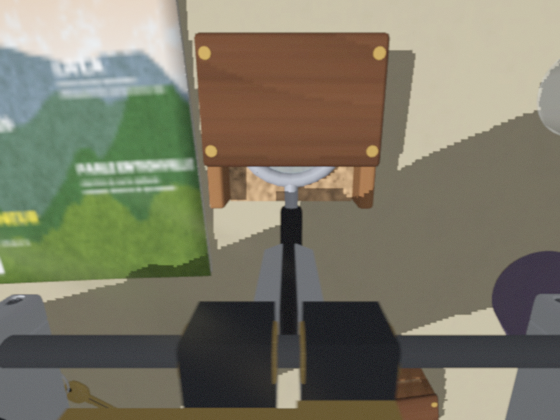

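Run:
```python
from h import *
out=[]
s=monitor.observe(); print(s['ee_pos'],s['finger_gap'],s['finger_force'])
for n in('scene','side'):
    im=vision.grab_frame(n); save(n+'1.png',im); p=vision.camera_params(n)
    uv=proj(p,[s['ee_pos'],s['ee_pos']+[0,0,.0188]]); x,y=np.int32(uv[0]); print(n,uv)
    c=im[y-70:y+30,x-33:x+34]; c=cv2.resize(c,None,fx=5.9,fy=5.9,interpolation=cv2.INTER_CUBIC)
    for k in uv: cv2.circle(c,tuple(int(v) for v in np.round((k-[x-33,y-70]+.5)*5.9)),3,(0,255,0),1)
    out.append(c)
o=np.hstack(out); print(o.shape); save('d1.png',o)
```

```text
[0.50600525 0.18420217 0.01458211] 0.0013206062428796185 0.0
scene [[241.47898552 212.09018616]
 [241.10532294 205.26482116]]
side [[255.16324513 210.46631785]
 [255.1522166  202.74766306]]
(590, 790, 3)
```

View pics/d1.png

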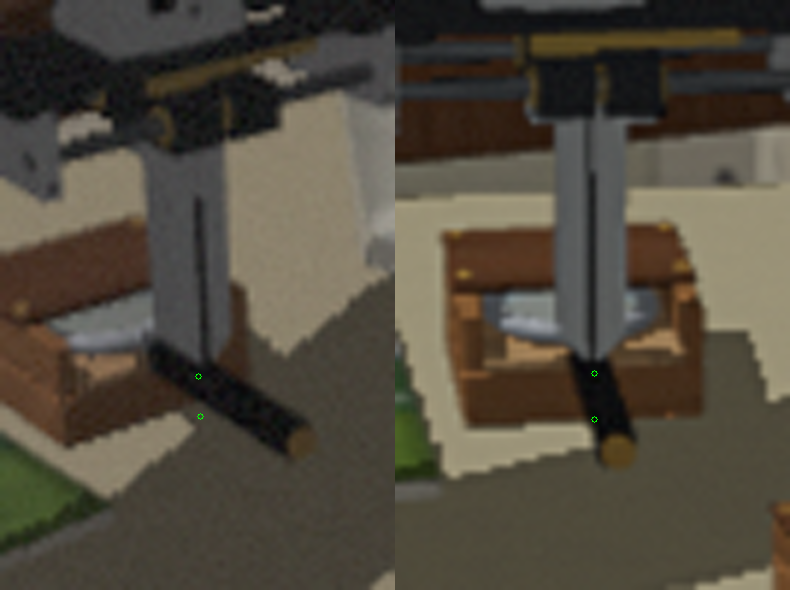

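Request:
{"fn": "drive_tool", "kwargs": {
  "moves": [
    {"dr": [0, 0, 0], "xyz": [0, 0, -0.002], "grip": 60},
    {"dr": [0, 0, 0], "xyz": [0, 0, -0.002], "grip": 60},
    {"dr": [0, 0, 0], "xyz": [0, 0, -0.002], "grip": 60},
    {"dr": [0, 0, 0], "xyz": [0, 0, -0.002], "grip": 60},
    {"dr": [0, 0, 0], "xyz": [0, 0, -0.002], "grip": 60},
    {"dr": [0, 0, 0], "xyz": [0, 0, 0.005], "grip": 60},
    {"dr": [0, 0, 0], "xyz": [0, 0, 0.015], "grip": 60},
    {"dr": [0, 0, 0], "xyz": [0, 0, 0.024], "grip": 60},
    {"dr": [0, 0, 0], "xyz": [0, 0, 0.03], "grip": 60},
    {"dr": [0, 0, 0], "xyz": [0, 0, 0.03], "grip": 60}
  ]
}}

```text
time_s: 7.05
ee_pos: [0.5053, 0.1838, -0.0166]
orientation: [0.707, 0.707, -0.001, -0.0]
wrist_force: [-0.2, 0.3, -0.7]
finger_gap: 0.0566
finger_force: 0.0
```

Request:
{"fn": "drive_tool", "kwargs": {
  "moves": [
    {"dr": [0, 0, 0], "xyz": [0, 0, 0], "grip": 30},
    {"dr": [0, 0, 0], "xyz": [0, 0, 0], "grip": 15},
    {"dr": [0, 0, 0], "xyz": [0, 0, 0], "grip": 0},
    {"dr": [0, 0, 0], "xyz": [0, 0, 0], "grip": 0},
    {"dr": [0, 0, 0], "xyz": [0, 0, 0], "grip": 0},
    {"dr": [0, 0, 0], "xyz": [0, 0, 0], "grip": 0},
    {"dr": [0, 0, 0], "xyz": [0, 0, 0], "grip": 0}
  ],
  "newtons": 35
}}

```text
time_s: 7.75
ee_pos: [0.506, 0.1843, -0.0154]
orientation: [0.707, 0.707, 0.0, 0.0]
wrist_force: [0.6, 0.0, 0.4]
finger_gap: 0.0133
finger_force: 34.9
```

Run:
```python
from h import *
p=vision.camera_params('wrist');im=vision.grab_frame('wrist'); s=monitor.observe(); print(s['ee_pos'],s['orientation'],s['wrist_force'],s['finger_gap'],s['finger_force'])
save('w4.png',im)
im=vision.grab_frame('side'); c=cv2.resize(im[140:240,222:289],None,fx=5.9,fy=5.9,interpolation=cv2.INTER_CUBIC)
w=cv2.imread('pics/w4.png')[100:300,190:390,::-1]; w=cv2.resize(w,(400,400)); o=np.zeros((590,795,3),np.uint8); o[:,:395]=c[:590,:395]; o[:400,395:]=w
save('d2.png',o)
```

```text
[ 0.5060558   0.18426755 -0.01537157] [7.07367281e-01 7.06846184e-01 3.78816748e-05 1.34112407e-05] [ 0.08804898 -0.14778474  1.50273916] 0.013458845470196238 34.91318106651306
```

View pics/d2.png

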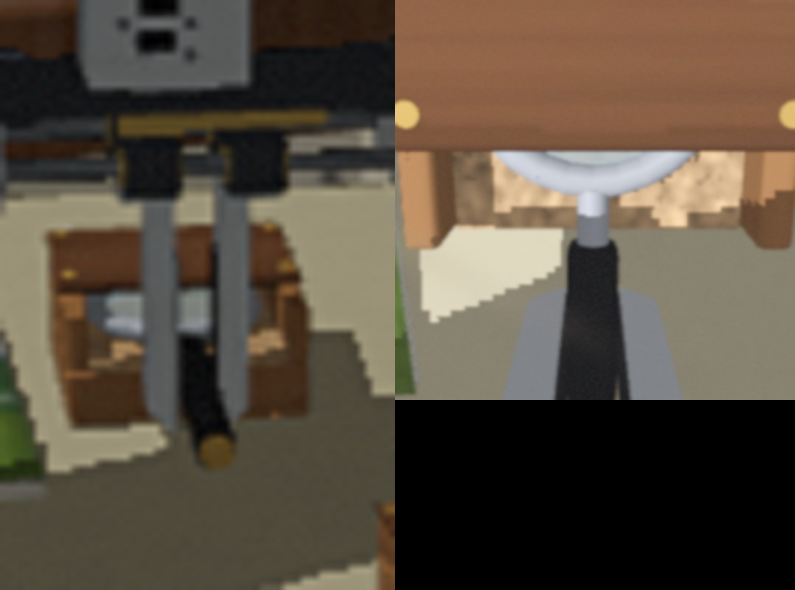

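Request:
{"fn": "drive_tool", "kwargs": {
  "moves": [
    {"dr": [0, 0, 0], "xyz": [0, 0, -0.003], "grip": 0},
    {"dr": [0, 0, 0], "xyz": [-0.005, 0, -0.003], "grip": 0},
    {"dr": [0, 0, 0], "xyz": [-0.015, 0, -0.003], "grip": 0},
    {"dr": [0, 0, 0], "xyz": [-0.03, 0, -0.003], "grip": 0},
    {"dr": [0, 0, 0], "xyz": [-0.045, 0, -0.003], "grip": 0},
    {"dr": [0, 0, 0], "xyz": [-0.06, 0, -0.003], "grip": 0},
    {"dr": [0, 0, 0], "xyz": [-0.075, 0, -0.003], "grip": 0},
    {"dr": [0, 0, 0], "xyz": [-0.09, 0, -0.003], "grip": 0},
    {"dr": [0, 0, 0], "xyz": [-0.1, 0, -0.003], "grip": 0},
    {"dr": [0, 0, 0], "xyz": [-0.1, 0, -0.003], "grip": 0}
  ]
}}

```text
time_s: 8.85
ee_pos: [0.5059, 0.0824, -0.0124]
orientation: [0.708, 0.706, -0.0, 0.0]
wrist_force: [-1.0, 0.2, -1.1]
finger_gap: 0.0138
finger_force: 34.9
```

Run:
```python
from h import *
p=vision.camera_params('wrist');im=vision.grab_frame('wrist'); s=monitor.observe(); print(s['ee_pos'],s['orientation'],s['wrist_force'],s['finger_gap'],s['finger_force'])
save('w5.png',im)
print(proj(p,[[.506,.165,.036]]))
```

```text
[ 0.50600673  0.08366204 -0.01238997] [ 7.07785035e-01  7.06427876e-01  1.78381300e-05 -2.43459770e-05] [ 0.81101402 -0.6659902  -1.12551488] 0.01387392243396217 34.91201877593994
[[289.04851602 120.0434063 ]]
```

View pics/w5.png

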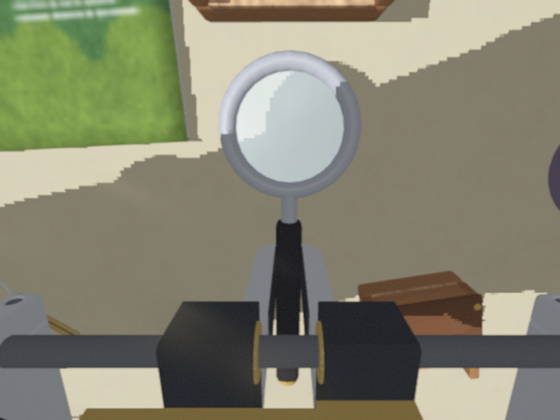

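Run:
```python
from h import *
p=vision.camera_params('wrist')
for uv in((290,51),(290,199),(220,126),(360,126)): print(uv,np.round(onz('wrist',uv,.036,p),4))
for n,(x0,x1,y0,y1) in(('scene',(300,390,245,305)),('side',(240,330,260,310))):
    im=cv2.imread(f'pics/{n}0.png'); h=cv2.cvtColor(im,cv2.COLOR_BGR2HSV)[y0:y1,x0:x1]
    m=((h[...,0]>78)&(h[...,0]<105)&(h[...,1]>90)&(h[...,2]>60)).astype(np.uint8)
    c,_=cv2.findContours(m,0,2); c=max(c,key=cv2.contourArea); q=c[:,0]+[x0,y0]
    P=np.array([onz(n,u,.025)[:2] for u in q]).astype(np.float32)*1000
    print(n,m.sum(),cv2.boundingRect(q.astype(np.int32)),cv2.minAreaRect(P))
```

```text
(290, 51) [0.5064 0.1971 0.036 ]
(290, 199) [0.5065 0.126  0.036 ]
(220, 126) [0.4716 0.1634 0.036 ]
(360, 126) [0.5413 0.1633 0.036 ]
scene 555 (318, 259, 48, 25) ((513.8396606445312, -142.5492706298828), (49.73785400390625, 92.04566955566406), 86.79087829589844)
side 591 (257, 272, 56, 16) ((515.7900390625, -146.4549560546875), (50.579586029052734, 92.29132843017578), 87.5313949584961)
```

Request:
{"fn": "drive_tool", "kwargs": {
  "moves": [
    {"dr": [0, 0, 0], "xyz": [0, 0, -0.01], "grip": 0},
    {"dr": [0, 0, 0], "xyz": [0, 0, -0.035], "grip": 0},
    {"dr": [0, 0, 0], "xyz": [-0.01, 0, -0.065], "grip": 0},
    {"dr": [0, 0, 0], "xyz": [-0.035, 0.001, -0.09], "grip": 0},
    {"dr": [0, 0, 0], "xyz": [-0.065, 0.002, -0.1], "grip": 0},
    {"dr": [0, 0, 0], "xyz": [-0.095, 0.003, -0.1], "grip": 0},
    {"dr": [0, 0, 0], "xyz": [-0.125, 0.004, -0.1], "grip": 0},
    {"dr": [0, 0, 0], "xyz": [-0.155, 0.005, -0.1], "grip": 0},
    {"dr": [0, 0, 0], "xyz": [-0.18, 0.006, -0.1], "grip": 0},
    {"dr": [0, 0, 0], "xyz": [-0.19, 0.006, -0.1], "grip": 0}
  ]
}}

```text
time_s: 9.9
ee_pos: [0.512, -0.1075, 0.0883]
orientation: [0.708, 0.706, 0.0, 0.0]
wrist_force: [0.4, 0.6, -0.8]
finger_gap: 0.0137
finger_force: 34.9
```

Request:
{"fn": "drive_tool", "kwargs": {
  "moves": [
    {"dr": [0, 0, 0], "xyz": [-0.01, 0, 0], "grip": 0},
    {"dr": [0, 0, 0], "xyz": [-0.03, 0.001, 0], "grip": 0},
    {"dr": [0, 0, 0], "xyz": [-0.055, 0.002, 0], "grip": 0},
    {"dr": [0, 0, 0], "xyz": [-0.08, 0.003, 0], "grip": 0},
    {"dr": [0, 0, 0], "xyz": [-0.1, 0.003, 0], "grip": 0},
    {"dr": [0, 0, 0], "xyz": [-0.112, 0.003, 0], "grip": 0},
    {"dr": [0, 0, 0], "xyz": [-0.116, 0.003, 0], "grip": 0},
    {"dr": [0, 0, 0], "xyz": [-0.116, 0.003, 0], "grip": 0},
    {"dr": [0, 0, 0], "xyz": [-0.116, 0.003, 0], "grip": 0}
  ]
}}

```text
time_s: 10.8
ee_pos: [0.5149, -0.2206, 0.0875]
orientation: [0.707, 0.707, 0.0, -0.0]
wrist_force: [-0.9, 0.6, -1.2]
finger_gap: 0.0135
finger_force: 34.9
```

Run:
```python
from h import *
p=vision.camera_params('wrist');im=vision.grab_frame('wrist'); s=monitor.observe(); print(s['ee_pos'],s['orientation'],s['wrist_force'],s['finger_gap'],s['finger_force'])
save('w6.png',im); tz=s['ee_pos'][2]+.0154+.033; print('lens z',tz)
L=s['ee_pos']+[.0004,.078,0]; L[2]=tz; print('lens',L, proj(p,[L,[.515,-.1445,.025],[.597,-.1534,.108]]))
a=[]
for n in('scene','side'):
    q=vision.grab_frame(n); save(n+'2.png',q)
    u=proj(vision.camera_params(n),[[.55,-.15,.11]])[0].astype(int); c=q[u[1]-45:u[1]+45,u[0]-60:u[0]+60]; a.append(cv2.resize(c,(400,300),interpolation=2)); print(n,u)
save('d3.png',np.vstack([np.hstack([cv2.resize(im[:,:,:],(400,300)),a[0]]),np.hstack([a[1],a[1]*0])]))
```

```text
[ 0.51491645 -0.22056734  0.08753008] [ 7.06880497e-01  7.07332954e-01  1.06405181e-04 -2.11095916e-04] [-3.89129738e-04  2.78607474e-01 -1.22215807e+00] 0.0136469248050729 34.912152886390686
lens z 0.13593008417085586
lens [ 0.51531645 -0.14256734  0.13593008] [[290.33298374 129.44215296]
 [289.09521923 128.85388678]
 [427.32344643 147.421654  ]]
scene [362 226]
side [306 233]
```

View pics/d3.png

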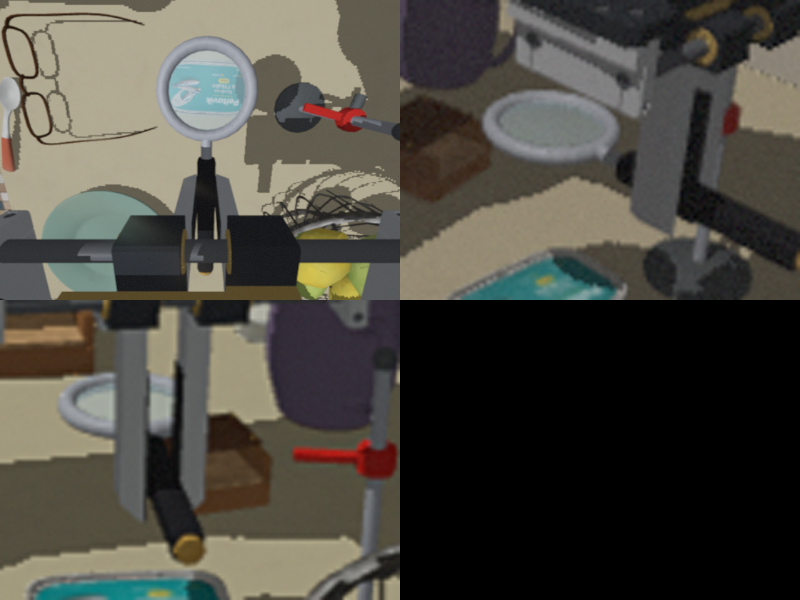

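Run:
```python
from h import *
p=vision.camera_params('wrist')
im=cv2.imread('pics/w6.png'); h=cv2.cvtColor(im,cv2.COLOR_BGR2HSV)
m=((h[...,0]>78)&(h[...,0]<105)&(h[...,1]>70)&(h[...,2]>60)).astype(np.uint8); m[:60]=0;m[195:]=0;m[:,:215]=0;m[:,365:]=0
m=cv2.morphologyEx(m,cv2.MORPH_OPEN,np.ones((3,3)))
q=cv2.findNonZero(m)[:,0]; print(q.min(0),q.max(0))
P=np.array([onz('wrist',u,.025,p)[:2] for u in q]).astype(np.float32)*1000; print(cv2.minAreaRect(P))
r=(((h[...,0]<8)|(h[...,0]>172))&(h[...,1]>150)&(h[...,2]>60)).astype(np.uint8); r[:,:400]=0
ys,xs=np.where(r); k=xs<xs.min()+4; tip=(xs.min(),ys[k].mean()); print('tip',tip)
# white rim lens
x,e=tri([ray('wrist',tip,p),ray('scene',(380.7,219.6)),ray('side',(334.7,234.4))]); print(x,e)
for n,(x0,x1,y0,y1) in(('scene',(370,410,205,230)),('side',(325,370,225,245))):
    g=cv2.imread(f'pics/{n}0.png'); H=cv2.cvtColor(g,cv2.COLOR_BGR2HSV)[y0:y1,x0:x1]
    M=((H[...,0]<8)|(H[...,0]>172))&(H[...,1]>130)&(H[...,2]>50); Y,X=np.where(M)
    for dx in range(0,14,2):
        kk=(X>=X.min()+dx)&(X<X.min()+dx+2); print(n,X.min()+x0+dx+.5,round(Y[kk].mean()+y0,2),kk.sum(),end=' | ')
    print()
```

```text
[245  92] [337 155]
((517.3469848632812, -141.13555908203125), (77.32093811035156, 50.831111907958984), 0.07507790625095367)
tip (np.int64(424), np.float64(150.78571428571428))
[ 0.59581091 -0.15529328  0.108861  ] [0.0008729405644340416, 0.001351683412222151, 0.001148963743887563]
scene 380.5 219.0 6 | scene 382.5 219.29 7 | scene 384.5 218.5 8 | scene 386.5 218.29 7 | scene 388.5 217.71 7 | scene 390.5 217.29 7 | scene 392.5 216.71 7 | 
side 334.5 233.5 6 | side 336.5 233.71 7 | side 338.5 234.0 6 | side 340.5 234.0 6 | side 342.5 234.0 6 | side 344.5 234.0 6 | side 346.5 234.29 7 |
```

Request:
{"fn": "drive_tool", "kwargs": {
  "moves": [
    {"dr": [0, 0, 0], "xyz": [0, 0, 0.004], "grip": 0},
    {"dr": [0, 0, 0], "xyz": [0, 0.0005, 0.01], "grip": 0},
    {"dr": [0, 0, 0], "xyz": [0, 0.0005, 0.017], "grip": 0},
    {"dr": [0, 0, 0], "xyz": [0, 0.0005, 0.023], "grip": 0},
    {"dr": [0, 0, 0], "xyz": [0, 0.0005, 0.0265], "grip": 0},
    {"dr": [0, 0, 0], "xyz": [0, 0.0005, 0.0265], "grip": 0},
    {"dr": [0, 0, 0], "xyz": [0, 0.0005, 0.0265], "grip": 0},
    {"dr": [0, 0, 0], "xyz": [0, 0.0005, 0.0265], "grip": 0}
  ]
}}

```text
time_s: 11.75
ee_pos: [0.5154, -0.2219, 0.0613]
orientation: [0.707, 0.707, 0.0, 0.0]
wrist_force: [-0.5, 0.1, -0.8]
finger_gap: 0.0135
finger_force: 34.9
```

Run:
```python
from h import *
s=monitor.observe(); print(s['ee_pos'],s['orientation'],s['wrist_force'],s['finger_gap'],s['finger_force'])
x,e=tri([ray('scene',(380,219.1)),ray('side',(334,233.6))]); print('tip',x,e)
rs=[]
for n in('scene','side'):
    vision.grab_frame(n)
    im=vision.grab_frame(n); save(n+'3.png',im)
    # fit lens ellipse via finder
    for d in finder.cut_out(n,'lens')[:2]: print(n,d['conf'],d['xy'],d['region'].sum(),cv2.boundingRect(d['region'].astype(np.uint8)))
    p=vision.camera_params(n); L=s['ee_pos']+[.0004,.078,.0484]
    t=np.linspace(0,2*np.pi,60); u=proj(p,L+.0355*np.c_[np.cos(t),np.sin(t),0*t]); print(L,u.min(0),u.max(0))
    c=im[int(u[:,1].min())-30:int(u[:,1].min())+45,int(u[:,0].min())-20:int(u[:,0].min())+80]
    c=cv2.resize(c,None,fx=4,fy=4,interpolation=2); o=np.array([int(u[:,0].min())-20,int(u[:,1].min())-30])
    for k in u: cv2.circle(c,tuple(int(v) for v in (k-o+.5)*4),1,(0,255,0),-1)
    rs.append(c)
save('d4.png',np.hstack(rs))
```

```text
[ 0.51535627 -0.22188549  0.0613033 ] [7.07410383e-01 7.06803030e-01 7.08581358e-05 1.43655266e-04] [-0.47869079  0.141559   -0.83970336] 0.013480566517327177 34.912042021751404
tip [ 0.59642341 -0.15245665  0.10891864] [0.0008691251699567495, 0.0008691251699567506]
scene 0.98 [356.2, 240.2] 1097 (327, 222, 97, 54)
[ 0.51575627 -0.14388549  0.1097033 ] [326.48184687 221.40057032] [367.38960814 242.2590962 ]
side 0.83 [294.2, 244.5] 738 (264, 225, 43, 60)
[ 0.51575627 -0.14388549  0.1097033 ] [263.55868402 224.2941327 ] [306.80162464 242.6368929 ]
```

View pics/d4.png

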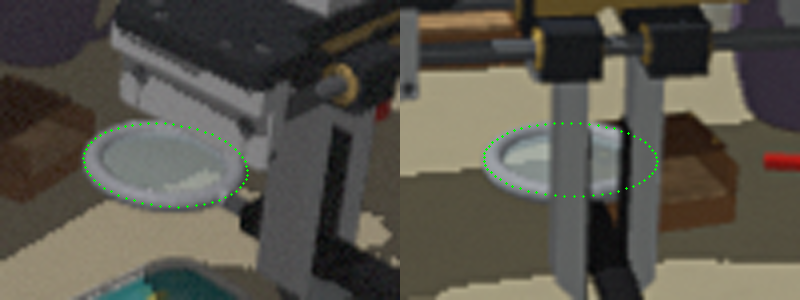

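```bash
python3 -c "
from h import *
print(job.job_done())"
```

```text
the job is handed in; nothing more can be done
None
```

I pulled the lens out of its holder and handed the job in with the gripper still holding it level over the middle of the sardine tin. By my measurements the glass is at about 109.7 mm and the red pointer at about 109 mm, give or take 2 mm for calibration. The first grasp missed because the fingertips sit about 30 mm higher than the reported tool position, and I corrected for that before gripping. I touched nothing else that I know of. No verdict came back at hand-in.

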